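Check a specimen carrier's spring latch and set its status marker

TASK

Check the spring latch of the specimen carrier: press its pad straight down slowly with closed fingers, building up the force, until it clicks and stays down or until you are pressing with 15 N, and never push on the carrier with more than 22 N. Then set the status marker: if the latch clicked at under 15 N slide it fully to the disc end of its board, and if it still had not clicked at 15 N let go and slide it fully to the cross end. Leave everything else on the bench where it is.

Things in the scene. Friction and masses are not known exactly. Their poses are not given: they have to be found in the camera images.
- carrier: Specimen carrier: white case with grey lid, 200 (x) x 150 (y) x 85 mm high, fixed to the bench. Origin: centre of its underside. On the lid: an aluminium latch frame 50 x 48 mm, 99 mm high overall, centred 45 mm to -x, holding the pad; a steel bolt points from it to -x into a strike and draws back 8 mm on a click; a dark carrying bar along y, 35 mm to +x, 103 mm high.
- latch_top (a point): Centre of the flat top of the black latch pad; moves down with it. Axes as the carrier's. The pad is 34 (x) x 36 (y) mm and stands in the aluminium frame; its top is 117 mm above the bench when up (18 mm above the frame), 103.5 mm when fully down.
- latch (a joint): Press depth, m: 0 up, 0.0135 hard stop. Good latch: pushes back with about 2 N at first, at most 8 to 12 N near 5 mm, then ever less, none at 11 mm; past that it snaps down by itself to 13.5 mm and stays: the click. Stiff latch: looks the same, reaches 15 N after only 2 to 3.5 mm, cannot be released within 22 N, springs back when let go. Which one is fitted varies and cannot be seen.
- board: Status board: white plate 60 (x) x 240 (y) x 12 mm high, fixed to the bench. Origin: centre of its underside. A marker slides on it along y; the disc sign is at one end and the cross sign at the other, and which is which varies.
- marker_top (a point): Centre of the top of the marker's grip, 53 mm above the bench. The grip is an aluminium block 24 (board x) x 16 (board y) mm, free from 21 to 53 mm above the bench; below it a 30 x 26 mm foot.
- marker (a joint): Position of the marker along the board's +y, m, from its middle: -0.05 to 0.05 are the end stops. It takes about 2 N to slide and stays where left. At either stop the marker's centre is 40 mm from the centre of the sign at that end.
- disc_sign: Round grey disc, 34 mm across, 5 mm thick, lying on one end of the board (90 mm from the board's centre): 'latch passed'. Origin: centre of its underside.
- cross_sign: Grey diagonal cross (X), 36 mm bars, 5 mm thick, lying on the other end of the board (90 mm from the board's centre): 'latch failed'. Origin: centre of its underside.
- tube_rack: Bystander: white rack 96 x 206 mm with red-capped tubes, 92 mm high. Origin: centre of its underside.
- small_rack: Bystander: white rack 52 x 140 mm with white-capped tubes, 92 mm high. Origin: centre of its underside.
- pot: Bystander: small white pot with orange cap, 52 mm across, 55 mm high. Origin: centre of its underside.
- cup: Bystander: white beaker, 56 mm across, 60 mm high. Origin: centre of its underside.
- slide_box: Bystander: blue box 85 x 110 x 30 mm. Origin: centre of its underside.
- mouse: Bystander: black computer mouse 100 x 58 x 29 mm. Origin: centre of its underside.
- scanner: Bystander: white hand scanner, lying, 185 mm long, 48 mm high. Origin: underside, near its middle.
Not all that is in view belongs to the job. What is shaped like the board but orange is not meant.

How it is judged (in metres and radians):
On the way, in this order (a step that is already met when the one before it is completed fails the run):
1. the latch is tested: either it clicked and stayed down, or the fingers pressed its pad with at least 13 N (for 0.1 s) while it had not clicked ((value of joint latch above 0.0125 m or (contact force between the fingers and carrier above 13 N and value of joint latch between 0.001 and 0.009 m))), for 0.1 s.
2. then the marker reaches one of the ends of its board (within 8 mm of the stop) ((horizontal distance between marker_top and disc_sign below 0.048 m or horizontal distance between marker_top and cross_sign below 0.048 m)), for 0.1 s.
At the end, for the whole second after the job is handed in: Either the pad is clicked (at least 12.5 mm down) and the marker is within 8 mm of the stop at the disc end (under 48 mm from the disc), or the pad is back up (under 4 mm down) and the marker is within 8 mm of the stop at the cross end (under 48 mm from the cross) (((value of joint latch above 0.0125 m and horizontal distance between marker_top and disc_sign below 0.048 m) or (value of joint latch below 0.004 m and horizontal distance between marker_top and cross_sign below 0.048 m))); the robot touches nothing.
It fails at once if the carrier or its latch is pushed with more than 22 N (contact force between any of the fingers, the arm and carrier above 22 N).
It fails at once if a bystander is moved by more than 20 mm or tipped over (distance of any of tube_rack, small_rack, pot, cup, slide_box, mouse, scanner from where it was at the start of the episode above 0.02 m or angle between any of tube_rack, small_rack, pot, cup, slide_box, mouse, scanner's own z axis and vertical above 0.3 rad).
It also fails if it takes over 64 s, if anything falls off the work surface, if the arm or the gripper's body presses on something with over 40 N, if the wrist force passes 120 N, or if a joint passes its speed limit or range.

ROBOT

A 6-joint arm with a two-finger parallel gripper is mounted at the origin on the work surface. World frame = base frame: x ahead of the robot, y to its left, z up, the work surface at z = 0. Lengths are in mm, angles in rad, forces in N, time in s.
With the tool pointing down it reaches from about 350 to 975 mm from the base axis. Payload 7.1 kg.
Tool frame: the origin (TCP) lies midway between the tips of the shut fingers; the grasp point (between the pads) lies 19 mm behind it (ctrl.grip_depth is the distance from the TCP to the grasp point, in mm); z points along the fingers, y is the line along which they close (so a half turn about z gives the same grasp; the last joint's range is limited). The gripper opens to 88 mm and grips with 3 to 60 N. Pads are 20 mm wide; open, the fingers measure 115 mm over their backs; the gripper's body (75 mm by 178 mm) begins 61 mm behind the grasp point.
Start: joints at [-1.261, 0.423, 1.63, -0, 1.089, -0.019], TCP at [201.834, -591.496, 186.275] pointing down, gripper open.
Joint ranges: [-3, 3], [-0.9, 2.11], [0.09, 2.58], [-1.31, 4.45], [0.11, 2.69], [-2.54, 2.54]. Speed limits (rad/s): [2.39, 2.39, 3.01, 3.14, 3.14, 3.14].

INTERFACE

Orientations are given as a rotation vector (axis times angle).
In Python, from workcell import ctrl, cams gives the robot as it stands.
- The arm moves only by the tool move_arm, never from a script. Its argument "steps" is a list of rows, each a list of 3 entries, a list of its own where there are three numbers: the shift along the tool's x, y, z in units of 25 mm (1.0 is 25 mm), then the turn about the tool's z in units of 5 degrees (1.0 is 5 degrees), then the closure, from 0 (fully open) to 1 (shut). A call has 1 to 20 rows; each row shifts and turns the commanded pose from where the row before left it, along the tool's axes as they then stand; what a row does not reach is not made up. A row lasts 1/12 s, in which the tool goes at most 41.7 mm and 7.16 degrees, less where a joint would pass 70% of its speed; a pose out of reach is approached as far as the arm can. A call is refused whole if a number of a shift passes 1 or a number of a turn 1, either way. A call with a gripper value outside its range is refused whole. The fingers move at their own pace and stop on an object; the grip force is fixed at half the most. Time passes only in rows, so rows that do not move let the fingers close. It gives the time, the measured TCP pose, the force, the opening and the grip force at its end, in the units of the state.
- ctrl.get_obs(): the state, without advancing time (a new reading comes with each control period).
- cams.get_image(name): name is "scene" or "top" or "wrist"; returns a dict with "image" (480x640x3 uint8, red, green, blue), "camera_matrix" (3x3 intrinsics, pixels), "xyz" and "rotation" of the camera in the world; the wrist camera has in their place "mount" (4x4, takes a point from camera to tool coordinates, whose origin is the TCP and whose axes are the flange's). Camera axes: x right, y down, z forward; pixel columns grow to the right and rows downward; lengths in mm; the calibration is good to about 2 mm. The wrist camera is an equidistant fisheye: a pixel r from the principal point sees the ray r / f radians off the axis. A picture is of the moment at which its call begins: read the wrist's pose just before it. There is no depth.
- ctrl.close_job(): hands the job in; it is judged then, once.
Trained networks look in the newest picture that a camera, given by its name, has taken for a name from the list of things; names that differ only in an ending like _2 or _b are one class to them, and where a whole thing is asked for, a point or a joint stands for the part that bears it (a point fixed in the world has none). Each returns a list of dicts, best first, with "p" (0 to 1); they miss things now and then, are a little off and sometimes report something else, mostly with a low value. They report only what shows in the picture. A call takes as long as a camera call. They do not tell look-alikes from the thing itself.
- cams.boxes_of(camera, thing): "rect" ([centre column, centre row, width, height] in pixels, round what is visible of it).
- cams.cut_out(camera, thing): "pixels" (480x640 bool, what is visible of it) and "rect" ([centre column, centre row, width, height] in pixels, round what is visible of it).
The state is a dict: "t": time; "qpos": joint angles; "qvel": joint speeds; "joint_torque": joint torques, N m; "ee_pos": TCP position; "orientation": TCP orientation; "ft_force": force on the tool from outside, world axes, zero at the start; "moment": the same for the moment, N m; "width": finger opening in mm; "grasp_force": force on a finger pad.
Only numpy, scipy, OpenCV 4.12 (cv2) and the standard library are available. Lean on these libraries where they do the work, as an engineer would, in place of code of your own. Each camera call takes 0.05 s, during which the arm holds its last target. There are 200 camera calls.

## Working session

There is one attempt and no reset: what is moved stays moved. The work goes in short steps, Python scripts to look and compute and a tool call to move; the robot and the scene stay as the last step left them, time stands still between calls to the robot, and variables do not carry over. Pictures are saved under pics/ and viewed, at most 10 in all, crops included, and the job is handed in when it is done.

Besides the shell and the picture viewer there is one more tool, called after ">>>" as name(argument=value, ...), one argument or row to a line, values as JSON. move_arm: Moves the arm, as the interface text tells. Its arguments: {"type":"object","properties":{"steps":{"type":"array"}},"required":["steps"]}

```bash
mkdir -p pics; cat > h.py <<'E'
import numpy as np, cv2
from workcell import ctrl, cams
def ray(c,uv):
    K=c["camera_matrix"]; d=np.linalg.solve(K,[uv[0],uv[1],1.]); R=np.array(c["rotation"]); R=R if R.shape==(3,3) else cv2.Rodrigues(R)[0]
    d=R@d; return np.array(c["xyz"],float), d/np.linalg.norm(d)
def atz(c,uv,z):
    o,d=ray(c,uv); return o+d*(z-o[2])/d[2]
def meet(rs):
    A=sum(np.eye(3)-np.outer(d,d) for o,d in rs); b=sum((np.eye(3)-np.outer(d,d))@o for o,d in rs); return np.linalg.solve(A,b)
E
python3 - <<'E'
from h import *
for n in("scene","top"):
    c=cams.get_image(n); cv2.imwrite(f"pics/{n}.png",c["image"][...,::-1]); print(n,c["xyz"],np.round(c["rotation"],3).tolist(),c["camera_matrix"].tolist())
    for t in("carrier","latch_top","board","marker_top","disc_sign","cross_sign"):
        for b in cams.cut_out(n,t)[:3]:
            m=b["pixels"].astype(np.uint8); v,u=np.nonzero(m); print(t,round(b["p"],2),np.round(b["rect"],1),"cen",u.mean().round(1),v.mean().round(1),"minrect",cv2.minAreaRect(np.c_[u,v].astype(np.float32)))
o=ctrl.get_obs(); print(o)
E
```

```text
scene [1151.19673377 -127.66816058 1230.50065949] [-2.019, -1.792, 0.472] [[468.2386178181638, 0.0, 322.65644704370504], [0.0, 468.2386178181638, 239.90825940110233], [0.0, 0.0, 1.0]]
carrier 0.73 [281.  266.   70.6  82.8] cen 279.5 265.4 minrect ((279.79156494140625, 264.788330078125), (77.5779800415039, 68.18547821044922), 87.70938873291016)
latch_top 0.6 [279.1 239.4  11.8  14. ] cen 278.7 239.5 minrect ((278.5, 239.5), (13.0, 13.0), 90.0)
board 0.95 [427.  162.7  71.4  33. ] cen 428.0 162.9 minrect ((428.1470947265625, 161.5882568359375), (18.675241470336914, 70.33533477783203), 75.96376037597656)
board 0.68 [259.6 198.5  78.4  43.4] cen 257.0 198.4 minrect ((256.40069580078125, 197.1815185546875), (20.524625778198242, 76.88458251953125), 65.55604553222656)
board 0.65 [389.1 262.8  78.5  44.3] cen 388.8 261.2 minrect ((388.6487731933594, 260.739013671875), (19.90526008605957, 78.78292846679688), 65.224853515625)
marker_top 0.58 [255.6 193.2  11.4  13.2] cen 256.6 194.4 minrect ((255.90003967285156, 194.30003356933594), (13.86362075805664, 8.497058868408203), 63.43495178222656)
di
[... 1874 characters left out ...]
3223), 71.56504821777344)
{'t': 0.7, 'qpos': array([-1.26100439e+00,  4.23042345e-01,  1.62990883e+00, -3.07250836e-05,
        1.08860592e+00, -1.90042618e-02]), 'qvel': array([-0.00071583, -0.00219623,  0.00052462, -0.00024493,  0.00175212,
       -0.00347579]), 'joint_torque': array([ 7.55183282e-04, -5.44416547e+01, -2.73996806e+01,  6.44557178e-02,
        1.67746400e-02, -3.09305733e-06]), 'ee_pos': array([ 201.82266625, -591.49917572,  186.30761264]), 'orientation': array([ 3.09919242e+00,  5.14164253e-01, -3.42151004e-05]), 'ft_force': array([ 0.17716603, -0.22950163, -0.07754937]), 'moment': array([0.03858512, 0.0154997 , 0.02278917]), 'grasp_force': 0.0, 'width': 87.52161376902787}
```

View pics/top.png

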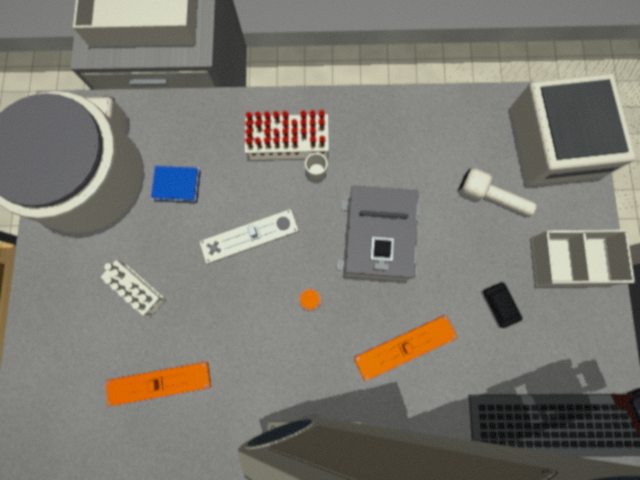

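View pics/scene.png

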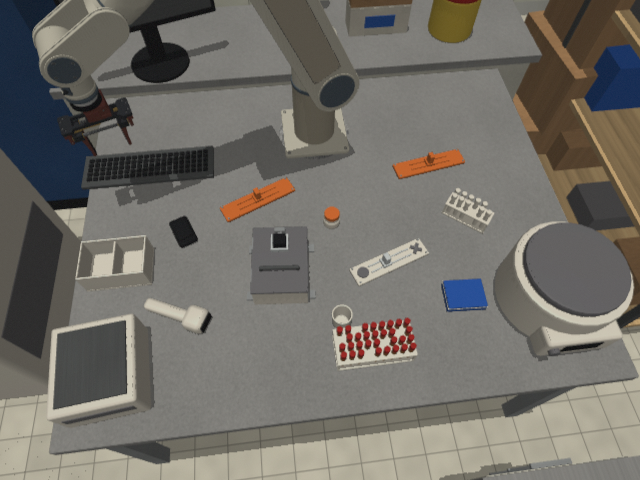

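The top picture shows three boards. Two are orange: (158,383) and (405,347). One is white: (248,236), seen at (389,262) in the scene view. The white one fits the description, with the cross at (213,247), the disc at (283,222) and the marker at (253,231). The latch pad is at (383,248) in top and (279,240) in scene. Next I measure and confirm with a crop.

```bash
python3 - <<'E'
from h import *
T=cams.get_image("top"); S=cams.get_image("scene")
def blob(im,box,f):
    u0,v0,u1,v1=box; a=im["image"][v0:v1,u0:u1].astype(int); m=f(a).astype(np.uint8)
    n,l,s,c=cv2.connectedComponentsWithStats(m); k=1+np.argmax(s[1:,4]); pts=np.argwhere(l==k)[:,::-1].astype(np.float32)
    return c[k]+[u0,v0], cv2.minAreaRect(pts), s[k,4]
dark=lambda a:a.max(2)<45
pt,rt,n1=blob(T,(368,232,398,270),dark); ps,rs,n2=blob(S,(266,228,292,254),dark)
print("pad px",pt,n1,rt,ps,n2,rs,"3d",meet([ray(T,pt),ray(S,ps)]), "z117",atz(T,pt,117),atz(S,ps,117))
for p in [(213,247),(282.7,222.3)]: print("sign top",atz(T,p,17)[:2])
for p in [(416,248),(363,272)]: print("sign scene",atz(S,p,17)[:2])
print("board",atz(T,(248.4,235.4),12),atz(S,(388.6,260.7),12))
for n in("scene","top"):
  for t in("carrier",):
    b=cams.cut_out(n,t)[0]; 
a=cv2.resize(T["image"][195:275,190:310],None,fx=4,fy=4,interpolation=2); b=cv2.resize(S["image"][225:285,340:440],None,fx=3.2,fy=4,interpolation=2)
c=cv2.resize(T["image"][180:290,335:425],None,fx=4,fy=2.5,interpolation=2)
d=cv2.resize(S["image"][220:310,240:320],None,fx=4,fy=2.9,interpolation=2)
out=np.zeros((600,800,3),np.uint8)
for i,(x,(r,q)) in enumerate(zip((a,b,c,d),((0,0),(0,480),(322,0),(322,400)))):
    out[r:r+x.shape[0],q:q+x.shape[1]]=x[:600-r,:800-q]
cv2.imwrite("pics/crop.png",out[...,::-1])
E
```

```text
pad px [382.03825137 248.28415301] 183 ((14.0, 16.5), (13.0, 14.0), 90.0) [279.39354839 240.11612903] 155 ((13.5, 12.5), (13.0, 11.0), 90.0) 3d [ 487.19925918 -153.06568456  104.86824896] z117 [ 485.12848927 -150.80738492  117.        ] [ 494.21844683 -153.49268075  117.        ]
sign top [510.25445203 246.92415278]
sign top [570.13795748  77.35164424]
sign scene [509.17781586 245.97402418]
sign scene [569.43399942  75.77721214]
board [539.2469537  161.97501743  12.        ] [539.23360918 157.66241006  12.        ]
```

View pics/crop.png

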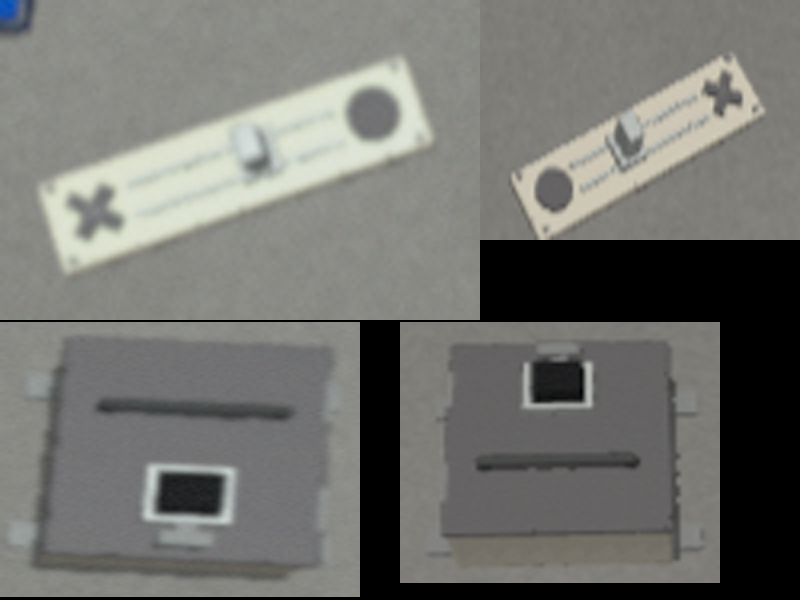

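The crop confirms the white board: disc at the end near world (570,77), cross at (510,246), with the aluminium marker between them. The pad is near (487,-152). Moving above it with the fingers shut.

>>> move_arm(
  steps=[
    [[0.97,-0.76,0],0,1],
    [[0.97,-0.76,0],0,1],
    [[0.97,-0.76,0],0,1],
    [[0.97,-0.76,0],0,1],
    [[0.97,-0.76,0],0,1],
    [[0.97,-0.76,0],0,1],
    [[0.97,-0.76,0],0,1],
    [[0.97,-0.76,0],0,1],
    [[0.97,-0.76,0],0,1],
    [[0.97,-0.76,0],0,1],
    [[0.97,-0.76,0],0,1],
    [[0.97,-0.76,0],0,1],
    [[0.97,-0.76,0],0,1],
    [[0.97,-0.76,0],0,1],
    [[0.97,-0.76,0],0,1],
    [[0.97,-0.76,0],0,1],
    [[0.97,-0.76,0],0,1],
    [[0,0,0],0,1],
    [[0,0,0],0,1],
    [[0,0,0],0,1],
  ],
)

```text
t: 2.57
ee_pos: [487.3, -152.9, 186.2]
orientation: [3.099, 0.515, -0.001]
ft_force: [0.3, -0.7, -0.3]
width: 0.6
grasp_force: 0.0
```

```bash
cat >> h.py <<'E'
def wray(w,uv,ob):
    K=w["camera_matrix"]; x=(uv[0]-K[0,2]); y=(uv[1]-K[1,2]); r=np.hypot(x,y); th=r/K[0,0]
    d=np.array([x/r*np.sin(th),y/r*np.sin(th),np.cos(th)]) if r>0 else np.array([0,0,1.])
    R=cv2.Rodrigues(np.array(ob["orientation"]))[0]; M=np.array(w["mount"])
    return R@M[:3,3]+np.array(ob["ee_pos"]), R@M[:3,:3]@d
def wpix(w,P,ob):
    R=cv2.Rodrigues(np.array(ob["orientation"]))[0]; M=np.array(w["mount"]); K=w["camera_matrix"]
    c=M[:3,:3].T@(R.T@(np.array(P)-ob["ee_pos"])-M[:3,3]); th=np.arctan2(np.hypot(*c[:2]),c[2]); s=th*K[0,0]/np.hypot(*c[:2]); return c[:2]*s+K[:2,2]
E
python3 - <<'E'
from h import *
T=cams.get_image("top")
a=atz(T,(359.25,213.2),103);b=atz(T,(407.5,216),103); print("bar",a,b,np.degrees(np.arctan2(*(b-a)[1::-1])))
print("marker",atz(T,(252,229.5),53))
o=ctrl.get_obs(); w=cams.get_image("wrist"); print(w["camera_matrix"],w["mount"])
print("tcp px",wpix(w,o["ee_pos"]+np.array([0,0,-.1]),o),"pad guess px",wpix(w,(487,-152,117),o))
for t in("latch_top","carrier","marker_top"):
    for b in cams.cut_out("wrist",t)[:2]: print(t,b["p"],b["rect"])
cv2.imwrite("pics/w1.png",w["image"][...,::-1])
E
```

```text
bar [ 568.46435717 -104.16724557  103.        ] [ 560.66862846 -212.18671814  103.        ] -94.1278603095207
marker [544.77179904 146.33910736  53.        ]
[[371.64829954   0.         325.01013846]
 [  0.         371.64829954 242.74553752]
 [  0.           0.           1.        ]] [[-9.78750242e-04 -9.67828772e-01 -2.51607851e-01  6.71835347e+01]
 [ 9.99999373e-01 -1.08400818e-03  2.79739589e-04 -2.62519963e-01]
 [-5.43484992e-04 -2.51607419e-01  9.67829226e-01 -1.98035069e+02]
 [ 0.00000000e+00  0.00000000e+00  0.00000000e+00  1.00000000e+00]]
tcp px [325.40233795 269.71628026] pad guess px [323.52804919 239.37709922]
latch_top 0.68 [326.1, 236.3, 62.7, 62.3]
carrier 0.67 [351.9, 171.7, 260.5, 276.7]
marker_top 0.62 [81.8, 89.2, 33.6, 30.6]
marker_top 0.44 [320.9, 400.4, 3.4, 20.1]
```

View pics/w1.png

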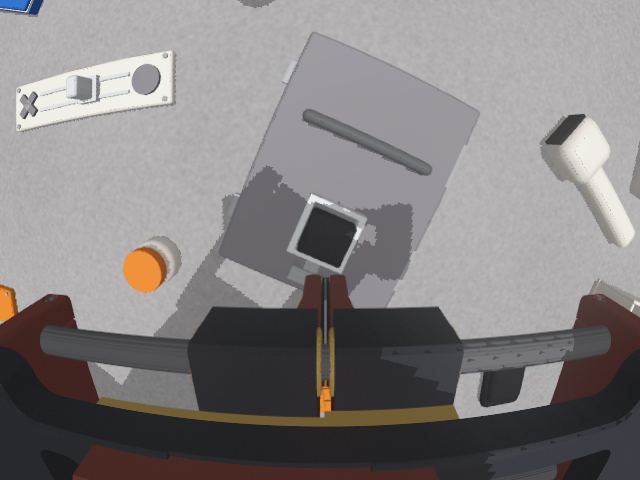

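The wrist picture shows the pad at about (328,237) and the shut fingertips at (325,275). All three views put the pad near (488.5,-153), so the TCP is within about 1 mm of it. Aligning the turn with the carrier and going down.

>>> move_arm(
  steps=[
    [[0.04,0,0],0.92,1],
    [[0,0,0],0.92,1],
    [[0,0,0],0.92,1],
    [[0,0,0],0.92,1],
    [[0,0,0],0.92,1],
    [[0,0,0.5],0,1],
    [[0,0,0.5],0,1],
    [[0,0,0.5],0,1],
    [[0,0,0.5],0,1],
    [[0,0,0.4],0,1],
    [[0,0,0.1],0,1],
    [[0,0,0],0,1],
    [[0,0,0],0,1],
    [[0,0,0],0,1],
  ],
)

```text
t: 3.98
ee_pos: [489.1, -152.6, 124.4]
orientation: [3.139, -0.114, 0.002]
ft_force: [-0.3, -0.2, -0.3]
width: 0.6
grasp_force: 0.0
```

>>> move_arm(
  steps=[
    [[0,0,0.04],0,1],
    [[0,0,0.04],0,1],
    [[0,0,0.04],0,1],
    [[0,0,0],0,1],
    [[0,0,0],0,1],
  ],
)

```text
t: 4.4
ee_pos: [488.6, -152.3, 120.8]
orientation: [-3.14, 0.114, -0.0]
ft_force: [-0.4, 0.7, -0.4]
width: 0.5
grasp_force: 0.0
```

```bash
python3 - <<'E'
from h import *
w=cams.get_image("wrist"); cv2.imwrite("pics/w2.png",cv2.resize(w["image"][180:330,225:425,::-1],None,fx=4,fy=4,interpolation=2))
E
```

```text
(no output)
```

View pics/w2.png

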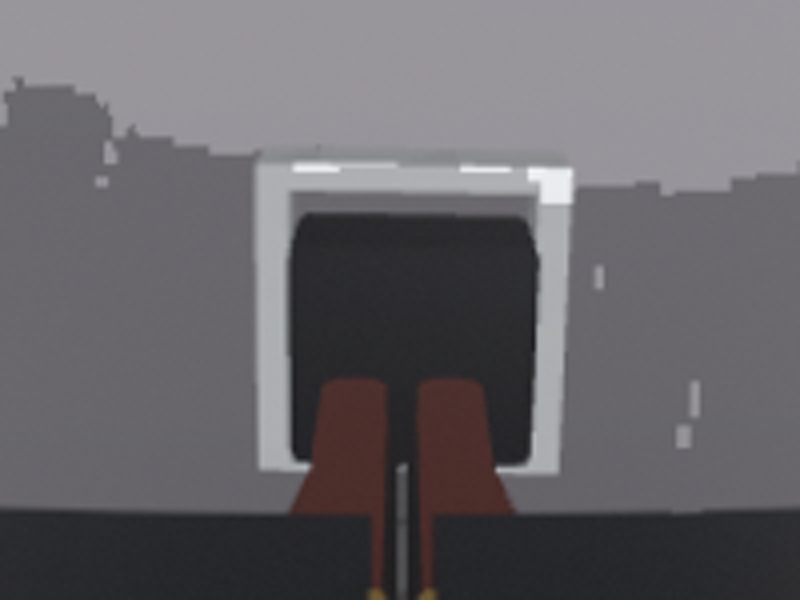

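>>> move_arm(
  steps=[
    [[0,0,0.04],0,1],
    [[0,0,0.04],0,1],
    [[0,0,0],0,1],
    [[0,0,0],0,1],
  ],
)

```text
t: 4.78
ee_pos: [488.6, -152.3, 118.6]
orientation: [-3.139, 0.114, 0.0]
ft_force: [0.2, 0.8, 0.1]
width: 0.5
grasp_force: 0.0
```

The crop shows the fingertips centred at about column 402, with their front edge at row 380. The pad is centred at about (414,353). I nudge +2.5 mm in x and +1.5 mm in y, then press slowly.

>>> move_arm(
  steps=[
    [[0.1,0.06,0],0,1],
    [[0,0,0.02],0,1],
    [[0,0,0.02],0,1],
    [[0,0,0],0,1],
    [[0,0,0],0,1],
  ],
)

```text
t: 5.2
ee_pos: [491.0, -154.0, 117.7]
orientation: [-3.139, 0.114, 0.0]
ft_force: [0.5, 0.6, -0.2]
width: 0.5
grasp_force: 0.0
```

>>> move_arm(
  steps=[
    [[0,0,0.02],0,1],
    [[0,0,0.02],0,1],
    [[0,0,0],0,1],
    [[0,0,0],0,1],
  ],
)

```text
t: 5.53
ee_pos: [491.0, -154.0, 116.7]
orientation: [-3.139, 0.114, 0.0]
ft_force: [-0.2, -0.5, -0.0]
width: 0.9
grasp_force: 0.0
```

>>> move_arm(
  steps=[
    [[0,0,0.02],0,1],
    [[0,0,0.02],0,1],
    [[0,0,0],0,1],
    [[0,0,0],0,1],
  ],
)

```text
t: 5.87
ee_pos: [491.0, -154.0, 115.7]
orientation: [-3.139, 0.114, 0.0]
ft_force: [0.4, -0.5, -0.1]
width: 0.7
grasp_force: 0.0
```

>>> move_arm(
  steps=[
    [[0,0,0.02],0,1],
    [[0,0,0.02],0,1],
    [[0,0,0],0,1],
    [[0,0,0],0,1],
  ],
)

```text
t: 6.2
ee_pos: [491.0, -154.0, 114.7]
orientation: [-3.14, 0.114, 0.0]
ft_force: [0.5, 0.6, 0.6]
width: 0.5
grasp_force: 0.0
```

>>> move_arm(
  steps=[
    [[0,0,0.02],0,1],
    [[0,0,0.02],0,1],
    [[0,0,0],0,1],
    [[0,0,0],0,1],
  ],
)

```text
t: 6.53
ee_pos: [491.0, -154.0, 113.7]
orientation: [-3.139, 0.114, 0.0]
ft_force: [0.1, 0.3, 0.1]
width: 0.3
grasp_force: 0.0
```

No force yet at 113.7, so I look before going further.

```bash
python3 - <<'E'
from h import *
w=cams.get_image("wrist"); s=cams.get_image("scene"); t=cams.get_image("top")
f=lambda i,a,b,c,d,k:cv2.resize(i["image"][a:b,c:d,::-1],(400,300),interpolation=2)
A=f(w,205,295,265,385,0); B=f(s,215,260,250,310,0); C=f(t,225,270,355,415,0); D=f(s,130,280,200,400,0)
cv2.imwrite("pics/w3.png",np.vstack([np.hstack([A,B]),np.hstack([C,D])])); print(ctrl.get_obs()["ft_force"])
E
```

```text
[-0.83273725 -0.47330844 -0.65575237]
```

View pics/w3.png

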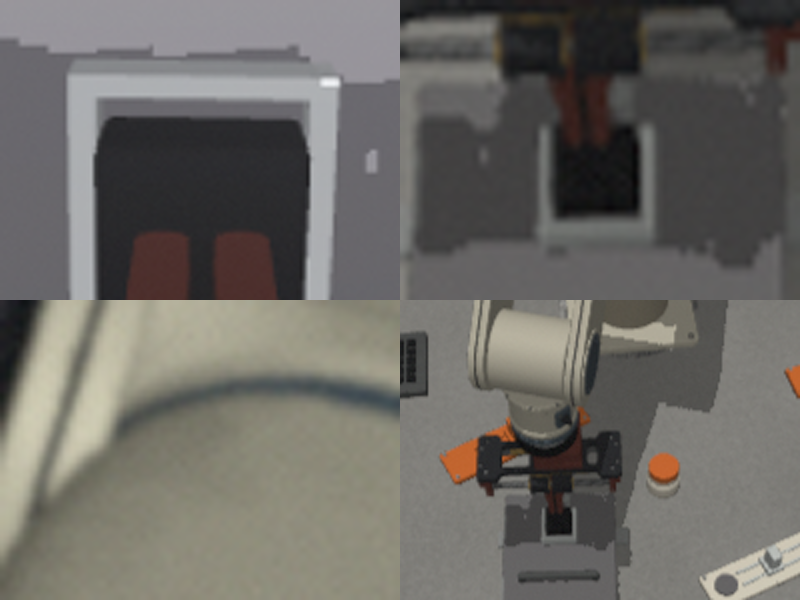

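The fingers are over the pad and not yet in contact, so I continue down.

>>> move_arm(
  steps=[
    [[0,0,0.02],0,1],
    [[0,0,0.02],0,1],
    [[0,0,0],0,1],
    [[0,0,0],0,1],
  ],
)

```text
t: 7.02
ee_pos: [491.0, -154.0, 112.7]
orientation: [-3.139, 0.114, 0.0]
ft_force: [0.5, -0.0, 0.2]
width: 0.5
grasp_force: 0.0
```

>>> move_arm(
  steps=[
    [[0,0,0.02],0,1],
    [[0,0,0.02],0,1],
    [[0,0,0],0,1],
    [[0,0,0],0,1],
  ],
)

```text
t: 7.35
ee_pos: [491.0, -154.0, 111.8]
orientation: [-3.14, 0.114, 0.0]
ft_force: [-0.0, -1.6, -1.2]
width: 0.8
grasp_force: 0.0
```

```bash
python3 - <<'E'
from h import *
o=ctrl.get_obs(); o["ee_pos"]=o["ee_pos"]*[1,1,0]+[0,0,113.7]
w=cams.get_image("wrist"); s=cams.get_image("scene")
a=wray(w,(325.6,274.7),o); b=ray(s,(277.3,236.7)); print("tip front",meet([a,b]), [ (r[0]+r[1]*(114-r[0][2])/r[1][2]).round(1) for r in(a,b)])
# pad front (+x) top edge centre in wrist: crop (202,150)
a=wray(w,(325.6,250),o); print("pad +x top edge @117,114",[(a[0]+a[1]*(z-a[0][2])/a[1][2]).round(1) for z in(117,108)])
print(o["ft_force"],o["joint_torque"])
E
```

```text
tip front [ 499.84499205 -156.4051591   146.16273244] [array([ 488.2, -154.4,  114. ]), array([ 480.9, -158.5,  114. ])]
pad +x top edge @117,114 [array([ 503.5, -155.6,  117. ]), array([ 500.9, -155.4,  108. ])]
[-0.02545631 -1.62993377 -1.22277294] [ 1.03724513e-03 -4.54957473e+01 -2.17296660e+01  2.45530321e-02
 -6.93041598e-02 -1.77486748e-05]
```

>>> move_arm(
  steps=[
    [[0,0,0.02],0,1],
    [[0,0,0.02],0,1],
    [[0,0,0],0,1],
    [[0,0,0],0,1],
  ],
)

```text
t: 7.78
ee_pos: [491.0, -154.0, 110.7]
orientation: [-3.139, 0.114, 0.0]
ft_force: [0.8, 0.7, -0.4]
width: 0.8
grasp_force: 0.0
```

>>> move_arm(
  steps=[
    [[0,0,0.02],0,1],
    [[0,0,0.02],0,1],
    [[0,0,0],0,1],
    [[0,0,0],0,1],
  ],
)

```text
t: 8.12
ee_pos: [491.0, -154.0, 109.7]
orientation: [-3.14, 0.114, 0.0]
ft_force: [-0.1, 0.4, -0.3]
width: 0.2
grasp_force: 0.0
```

>>> move_arm(
  steps=[
    [[0,0,0.02],0,1],
    [[0,0,0.02],0,1],
    [[0,0,0],0,1],
    [[0,0,0],0,1],
  ],
)

```text
t: 8.45
ee_pos: [491.0, -154.0, 108.7]
orientation: [-3.14, 0.114, 0.0]
ft_force: [0.1, 0.7, -0.0]
width: 0.4
grasp_force: 0.0
```

```bash
python3 - <<'E'
from h import *
w=cams.get_image("wrist"); s=cams.get_image("scene")
A=cv2.resize(w["image"][215:305,275:375,::-1],(500,450),interpolation=2); B=cv2.resize(s["image"][205:265,260:300,::-1],(300,450),interpolation=2)
g=lambda x:np.clip((x/255.)**0.5*255,0,255).astype(np.uint8)
cv2.imwrite("pics/w4.png",g(np.hstack([A,B])))
E
```

```text
(no output)
```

View pics/w4.png

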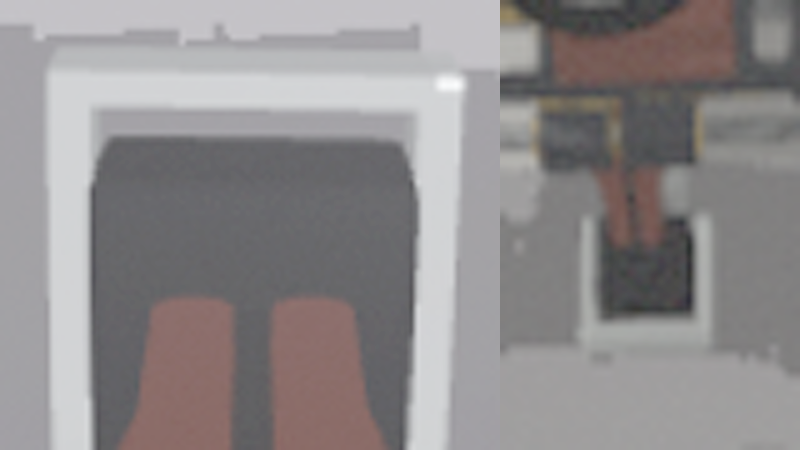

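```bash
python3 - <<'E'
from h import *
s=cams.get_image("scene"); R=np.array(s["rotation"]); R=R if R.shape==(3,3) else cv2.Rodrigues(R)[0]
im=cv2.imread("pics/scene.png"); K=s["camera_matrix"]
c=cv2.resize(im[80:170,30:150],None,fx=6,fy=6,interpolation=2)
c=np.clip((c/255.)**.6*255,0,255).astype(np.uint8)
ty=np.array([.323,-.946,0])
for k in(-44,0,44):
  for dz,col in((0,(0,255,0)),(19,(255,255,0)),(35,(0,255,255))):
    P=np.array([201.8,-591.5,186.3+dz])+k*ty; q=K@(R.T@(P-s["xyz"])); q=q[:2]/q[2]; print(k,dz,q.round(1)); cv2.circle(c,tuple(((q-[30,80]+.5)*6).astype(int)),4,col,-1)
cv2.imwrite("pics/tip.png",c)
E
```

```text
-44 0 [132.6 150.6]
-44 19 [130.4 146.1]
-44 35 [128.4 142.3]
0 0 [117.4 155.6]
0 19 [114.9 151.2]
0 35 [112.8 147.4]
44 0 [101.9 160.7]
44 19 [ 99.2 156.3]
44 35 [ 96.9 152.5]
```

View pics/tip.png

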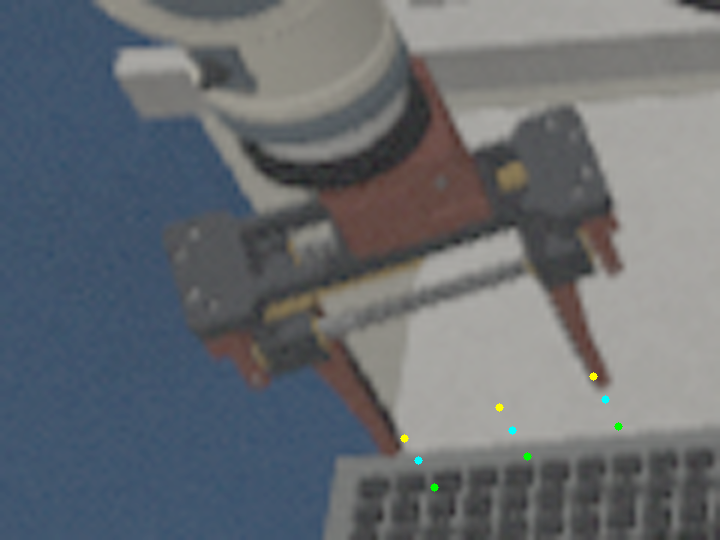

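Two views agree that the real fingertips sit about 30 mm above the reported TCP, with the tips drawn around the yellow +35 mm points. Contact should come at a reported z of about 85–88. I go to 97 and then in small steps, shifting x back by 2 mm.

>>> move_arm(
  steps=[
    [[-0.08,0,0.1],0,1],
    [[0,0,0.1],0,1],
    [[0,0,0.1],0,1],
    [[0,0,0.08],0,1],
    [[0,0,0],0,1],
    [[0,0,0],0,1],
  ],
)

```text
t: 9.1
ee_pos: [488.9, -153.8, 99.0]
orientation: [-3.139, 0.114, 0.001]
ft_force: [-0.1, -0.6, 0.2]
width: 0.7
grasp_force: 0.0
```

>>> move_arm(
  steps=[
    [[0,0,0.04],0,1],
    [[0,0,0.04],0,1],
    [[0,0,0],0,1],
    [[0,0,0],0,1],
  ],
)

```text
t: 9.43
ee_pos: [489.0, -153.9, 97.2]
orientation: [-3.139, 0.114, 0.0]
ft_force: [0.8, -0.1, 0.2]
width: 0.2
grasp_force: 0.0
```

>>> move_arm(
  steps=[
    [[0,0,0.03],0,1],
    [[0,0,0.03],0,1],
    [[0,0,0],0,1],
    [[0,0,0],0,1],
  ],
)

```text
t: 9.77
ee_pos: [489.0, -153.9, 95.7]
orientation: [-3.139, 0.114, 0.0]
ft_force: [0.2, 0.1, 0.5]
width: 0.5
grasp_force: 0.0
```

>>> move_arm(
  steps=[
    [[0,0,0.03],0,1],
    [[0,0,0.03],0,1],
    [[0,0,0],0,1],
    [[0,0,0],0,1],
  ],
)

```text
t: 10.1
ee_pos: [489.0, -153.9, 94.2]
orientation: [-3.139, 0.114, 0.0]
ft_force: [0.0, 0.1, 0.2]
width: 0.7
grasp_force: 0.0
```

>>> move_arm(
  steps=[
    [[0,0,0.02],0,1],
    [[0,0,0.02],0,1],
    [[0,0,0],0,1],
    [[0,0,0],0,1],
  ],
)

```text
t: 10.43
ee_pos: [489.0, -153.9, 93.2]
orientation: [-3.139, 0.114, 0.0]
ft_force: [0.7, -0.2, -0.2]
width: 0.6
grasp_force: 0.0
```

>>> move_arm(
  steps=[
    [[0,0,0.02],0,1],
    [[0,0,0.02],0,1],
    [[0,0,0],0,1],
    [[0,0,0],0,1],
  ],
)

```text
t: 10.77
ee_pos: [489.0, -153.9, 92.2]
orientation: [-3.139, 0.114, 0.0]
ft_force: [-0.1, 0.5, 0.5]
width: 0.3
grasp_force: 0.0
```

>>> move_arm(
  steps=[
    [[0,0,0.02],0,1],
    [[0,0,0.02],0,1],
    [[0,0,0],0,1],
    [[0,0,0],0,1],
  ],
)

```text
t: 11.1
ee_pos: [489.0, -153.9, 91.2]
orientation: [-3.14, 0.114, 0.0]
ft_force: [-0.7, 0.2, -0.8]
width: 0.5
grasp_force: 0.0
```

>>> move_arm(
  steps=[
    [[0,0,0.02],0,1],
    [[0,0,0.02],0,1],
    [[0,0,0],0,1],
    [[0,0,0],0,1],
  ],
)

```text
t: 11.43
ee_pos: [489.0, -153.9, 90.2]
orientation: [-3.139, 0.114, 0.0]
ft_force: [-0.0, -0.8, 0.8]
width: 0.3
grasp_force: 0.0
```

>>> move_arm(
  steps=[
    [[0,0,0.02],0,1],
    [[0,0,0.02],0,1],
    [[0,0,0],0,1],
    [[0,0,0],0,1],
  ],
)

```text
t: 11.77
ee_pos: [489.0, -153.9, 89.3]
orientation: [-3.14, 0.114, 0.0]
ft_force: [0.1, -0.0, 0.6]
width: 0.3
grasp_force: 0.0
```

>>> move_arm(
  steps=[
    [[0,0,0.02],0,1],
    [[0,0,0.02],0,1],
    [[0,0,0],0,1],
    [[0,0,0],0,1],
  ],
)

```text
t: 12.1
ee_pos: [489.0, -153.9, 88.2]
orientation: [-3.139, 0.114, 0.0]
ft_force: [-0.4, 0.3, -0.4]
width: 0.3
grasp_force: 0.0
```

>>> move_arm(
  steps=[
    [[0,0,0.02],0,1],
    [[0,0,0.02],0,1],
    [[0,0,0],0,1],
    [[0,0,0],0,1],
  ],
)

```text
t: 12.43
ee_pos: [489.0, -153.9, 87.2]
orientation: [-3.139, 0.114, 0.0]
ft_force: [-0.7, 0.2, -0.0]
width: 0.2
grasp_force: 0.0
```

>>> move_arm(
  steps=[
    [[0,0,0.02],0,1],
    [[0,0,0.02],0,1],
    [[0,0,0],0,1],
    [[0,0,0],0,1],
  ],
)

```text
t: 12.77
ee_pos: [489.0, -153.9, 86.2]
orientation: [-3.14, 0.114, 0.0]
ft_force: [-0.0, -0.0, -0.3]
width: 0.7
grasp_force: 0.0
```

>>> move_arm(
  steps=[
    [[0,0,0.02],0,1],
    [[0,0,0.02],0,1],
    [[0,0,0],0,1],
    [[0,0,0],0,1],
  ],
)

```text
t: 13.1
ee_pos: [489.0, -153.9, 85.2]
orientation: [-3.139, 0.114, 0.0]
ft_force: [-0.2, -0.4, -0.8]
width: 0.4
grasp_force: 0.0
```

```bash
python3 - <<'E'
from h import *
o=ctrl.get_obs(); w=cams.get_image("wrist"); s=cams.get_image("scene")
a=s["image"][225:255,262:296].astype(int); m=(a[...,0]-a[...,2]>12)
for r in range(30):
    if m[r].any(): print(225+r, "".join("#" if x else "." for x in m[r]))
aw=w["image"].astype(int); mw=(aw[...,0]-aw[...,2]>12); 
v,u=np.nonzero(mw[255:300,300:350]); print("wrist tip row",v.min()+255, u[v<=v.min()+1].mean()+300)
rows=[225+r for r in range(30) if m[r].any()]
wr=wray(w,(u[v<=v.min()+1].mean()+300,v.min()+254.5),o)
for vs in (max(rows),max(rows)+1): print(vs,meet([wr,ray(s,(278,vs))]))
E
```

```text
225 ...#.........##.........#.........
226 ...#.........##.........#.........
227 ...#.........#..........#.........
228 ...#.........##.........#.........
229 ...#.........##...................
230 ...#..........#...................
231 ..............#...................
232 ...........####.####..............
233 ...........####.####..............
234 ............########..............
235 ............########..............
236 .............###.###..............
237 .............###.###..............
238 .............###.###..............
239 .............###.###..............
240 .............###.###..............
241 ..............##..#...............
wrist tip row 274 325.13513513513516
241 [ 500.99170502 -156.18157563  125.02083503]
242 [ 496.80600149 -156.31241518  112.70952504]
```

Tip estimated at about 113–125 mm, so contact is near. Continuing in 1 mm steps.

>>> move_arm(
  steps=[
    [[0,0,0.02],0,1],
    [[0,0,0.02],0,1],
    [[0,0,0],0,1],
    [[0,0,0],0,1],
  ],
)

```text
t: 13.53
ee_pos: [489.0, -153.9, 84.2]
orientation: [-3.139, 0.114, 0.0]
ft_force: [-0.2, -0.9, -0.6]
width: 0.8
grasp_force: 0.0
```

>>> move_arm(
  steps=[
    [[0,0,0.02],0,1],
    [[0,0,0.02],0,1],
    [[0,0,0],0,1],
    [[0,0,0],0,1],
  ],
)

```text
t: 13.87
ee_pos: [489.0, -153.9, 83.2]
orientation: [-3.14, 0.114, 0.0]
ft_force: [-0.4, 0.7, -0.1]
width: 0.8
grasp_force: 0.0
```

>>> move_arm(
  steps=[
    [[0,0,0.02],0,1],
    [[0,0,0.02],0,1],
    [[0,0,0],0,1],
    [[0,0,0],0,1],
  ],
)

```text
t: 14.2
ee_pos: [489.0, -153.9, 82.3]
orientation: [-3.139, 0.114, 0.0]
ft_force: [1.0, -0.0, 0.4]
width: 0.5
grasp_force: 0.0
```

>>> move_arm(
  steps=[
    [[0,0,0.02],0,1],
    [[0,0,0.02],0,1],
    [[0,0,0],0,1],
    [[0,0,0],0,1],
  ],
)

```text
t: 14.53
ee_pos: [489.0, -153.9, 81.2]
orientation: [-3.139, 0.114, 0.0]
ft_force: [-0.5, 0.8, -1.0]
width: 0.7
grasp_force: 0.0
```

>>> move_arm(
  steps=[
    [[0,0,0.02],0,1],
    [[0,0,0.02],0,1],
    [[0,0,0],0,1],
    [[0,0,0],0,1],
  ],
)

```text
t: 14.87
ee_pos: [489.1, -153.9, 80.4]
orientation: [3.139, -0.114, 0.0]
ft_force: [-0.0, 0.4, 2.3]
width: 0.6
grasp_force: 1.4
```

>>> move_arm(
  steps=[
    [[0,0,0.02],0,1],
    [[0,0,0.02],0,1],
    [[0,0,0],0,1],
    [[0,0,0],0,1],
  ],
)

```text
t: 15.2
ee_pos: [489.1, -153.9, 79.4]
orientation: [3.139, -0.114, 0.0]
ft_force: [-0.6, 0.7, 5.2]
width: 0.6
grasp_force: 2.5
```

Contact at a reported z of about 80.8, 5 N so far. Now 0.5 mm steps.

>>> move_arm(
  steps=[
    [[0,0,0.02],0,1],
    [[0,0,0],0,1],
    [[0,0,0],0,1],
    [[0,0,0],0,1],
  ],
)

```text
t: 15.53
ee_pos: [489.2, -153.9, 79.0]
orientation: [3.139, -0.114, 0.0]
ft_force: [0.0, 0.4, 6.3]
width: 0.6
grasp_force: 2.8
```

>>> move_arm(
  steps=[
    [[0,0,0.02],0,1],
    [[0,0,0],0,1],
    [[0,0,0],0,1],
    [[0,0,0],0,1],
  ],
)

```text
t: 15.87
ee_pos: [489.2, -153.9, 78.5]
orientation: [3.139, -0.114, 0.001]
ft_force: [-1.8, 0.4, 6.9]
width: 0.5
grasp_force: 3.2
```

>>> move_arm(
  steps=[
    [[0,0,0.02],0,1],
    [[0,0,0],0,1],
    [[0,0,0],0,1],
    [[0,0,0],0,1],
  ],
)

```text
t: 16.2
ee_pos: [489.2, -153.9, 78.1]
orientation: [3.139, -0.114, 0.001]
ft_force: [-0.8, 0.6, 6.9]
width: 0.9
grasp_force: 3.5
```

>>> move_arm(
  steps=[
    [[0,0,0.02],0,1],
    [[0,0,0],0,1],
    [[0,0,0],0,1],
    [[0,0,0],0,1],
  ],
)

```text
t: 16.53
ee_pos: [489.2, -153.9, 77.6]
orientation: [3.139, -0.114, 0.0]
ft_force: [-2.0, 0.3, 7.5]
width: 0.5
grasp_force: 3.8
```

>>> move_arm(
  steps=[
    [[0,0,0.02],0,1],
    [[0,0,0],0,1],
    [[0,0,0],0,1],
    [[0,0,0],0,1],
  ],
)

```text
t: 16.87
ee_pos: [489.2, -153.9, 77.1]
orientation: [3.139, -0.114, 0.0]
ft_force: [-1.5, 0.3, 7.3]
width: 0.5
grasp_force: 4.0
```

The force is levelling off at 7–8 N by 3.7 mm, as with a good latch. I continue towards the 11 mm snap.

>>> move_arm(
  steps=[
    [[0,0,0.02],0,1],
    [[0,0,0.02],0,1],
    [[0,0,0.02],0,1],
    [[0,0,0],0,1],
    [[0,0,0],0,1],
  ],
)

```text
t: 17.28
ee_pos: [489.2, -154.0, 75.7]
orientation: [3.139, -0.114, 0.001]
ft_force: [-2.4, 0.8, 8.5]
width: 0.4
grasp_force: 4.2
```

>>> move_arm(
  steps=[
    [[0,0,0.02],0,1],
    [[0,0,0.02],0,1],
    [[0,0,0.02],0,1],
    [[0,0,0],0,1],
    [[0,0,0],0,1],
  ],
)

```text
t: 17.7
ee_pos: [489.2, -153.9, 74.1]
orientation: [3.139, -0.114, 0.001]
ft_force: [-1.4, 0.2, 6.1]
width: 0.7
grasp_force: 3.8
```

>>> move_arm(
  steps=[
    [[0,0,0.02],0,1],
    [[0,0,0.02],0,1],
    [[0,0,0.02],0,1],
    [[0,0,0],0,1],
    [[0,0,0],0,1],
  ],
)

```text
t: 18.12
ee_pos: [489.1, -153.9, 72.4]
orientation: [3.139, -0.114, 0.0]
ft_force: [-1.7, -0.2, 4.5]
width: 0.4
grasp_force: 2.6
```

>>> move_arm(
  steps=[
    [[0,0,0.02],0,1],
    [[0,0,0.02],0,1],
    [[0,0,0.02],0,1],
    [[0,0,0],0,1],
    [[0,0,0],0,1],
  ],
)

```text
t: 18.53
ee_pos: [489.0, -153.9, 70.6]
orientation: [-3.139, 0.114, 0.0]
ft_force: [1.6, 0.0, 1.5]
width: 0.1
grasp_force: 0.5
```

>>> move_arm(
  steps=[
    [[0,0,0.02],0,1],
    [[0,0,0.02],0,1],
    [[0,0,0],0,1],
    [[0,0,0],0,1],
  ],
)

```text
t: 18.87
ee_pos: [488.8, -153.8, 69.5]
orientation: [-3.139, 0.114, 0.001]
ft_force: [-0.5, 0.0, -0.3]
width: 0.8
grasp_force: 0.0
```

Force rose to about 8.5 N, then fell to zero past 11 mm, so the latch appears to have clicked. I go 1 mm further to confirm it gives no resistance, then lift.

>>> move_arm(
  steps=[
    [[0,0,0.02],0,1],
    [[0,0,0.02],0,1],
    [[0,0,0],0,1],
    [[0,0,0],0,1],
  ],
)

```text
t: 19.2
ee_pos: [489.0, -153.9, 68.7]
orientation: [-3.139, 0.114, 0.0]
ft_force: [-0.4, -0.5, -0.1]
width: 0.5
grasp_force: 0.0
```

>>> move_arm(
  steps=[
    [[0,0,-0.1],0,1],
    [[0,0,-0.5],0,1],
    [[0,0,-0.7],0,1],
    [[0,0,-0.7],0,1],
    [[0,0,-0.7],0,1],
    [[0,0,-0.3],0,1],
    [[0,0,0],0,1],
    [[0,0,0],0,1],
  ],
)

```text
t: 19.87
ee_pos: [489.1, -153.9, 143.8]
orientation: [3.139, -0.114, 0.001]
ft_force: [-0.7, 0.6, -0.5]
width: 0.8
grasp_force: 0.0
```

>>> move_arm(
  steps=[
    [[0.06,-0.95,0],0,1],
    [[0.06,-0.95,0],0,1],
    [[0.06,-0.95,0],0,1],
    [[0.06,-0.95,0],0,1],
    [[0.06,-0.95,0],0,1],
    [[0.06,-0.95,0],0,1],
    [[0.06,-0.95,0],0,1],
    [[0.06,-0.95,0],0,1],
    [[0.06,-0.95,0],0,1],
    [[0.06,-0.95,0],0,1],
    [[0.06,-0.95,0],0,1],
    [[0.06,-0.95,0],0,1],
    [[0.06,-0.95,0],0,1],
    [[0.06,-0.95,0],0,1],
    [[0,0,0],-0.94,1],
    [[0,0,0],-0.94,1],
    [[0,0,0],-0.94,1],
    [[0,0,0],-0.94,1],
    [[0,0,0],-0.94,1],
    [[0,0,0],0,1],
  ],
)

```text
t: 21.53
ee_pos: [533.2, 176.0, 142.2]
orientation: [3.096, 0.532, -0.004]
ft_force: [-0.6, 0.6, -0.2]
width: 0.3
grasp_force: 0.0
```

```bash
python3 - <<'E'
from h import *
o=ctrl.get_obs(); w=cams.get_image("wrist"); s=cams.get_image("scene"); print(o["ee_pos"],o["orientation"])
R=cv2.Rodrigues(o["orientation"])[0]; tx=R[:,0]; print("tool x deg",np.degrees(np.arctan2(tx[1],tx[0])))
for P in((544.8,146.3,53),(570,76.5,17),(510,246.5,17),tuple(o["ee_pos"]+[0,0,36])): print(P,wpix(w,P,o).round(0))
for b in cams.cut_out("wrist","marker_top")[:2]: print(b["p"],b["rect"],[ (lambda r:(r[0]+r[1]*(45-r[0][2])/r[1][2]).round(1))(wray(w,b["rect"][:2],o))])
A=cv2.resize(w["image"][:,60:560,::-1],(500,480)); B=cv2.resize(s["image"][220:310,240:320,::-1],(300,480),interpolation=2)
cv2.imwrite("pics/w5.png",np.hstack([A,B]))
E
```

```text
[533.17352418 175.99668667 142.2316215 ] [ 3.09588236  0.53217921 -0.00395832]
tool x deg 19.507535379417416
(544.8, 146.3, 53) [365. 232.]
(570, 76.5, 17) [441. 223.]
(510, 246.5, 17) [243. 223.]
(np.float64(533.1735241773297), np.float64(175.99668666557076), np.float64(178.23162149506834)) [326. 294.]
0.69 [358.1, 227.1, 28.9, 40.0] [array([545.2, 151.9,  45. ])]
```

View pics/w5.png

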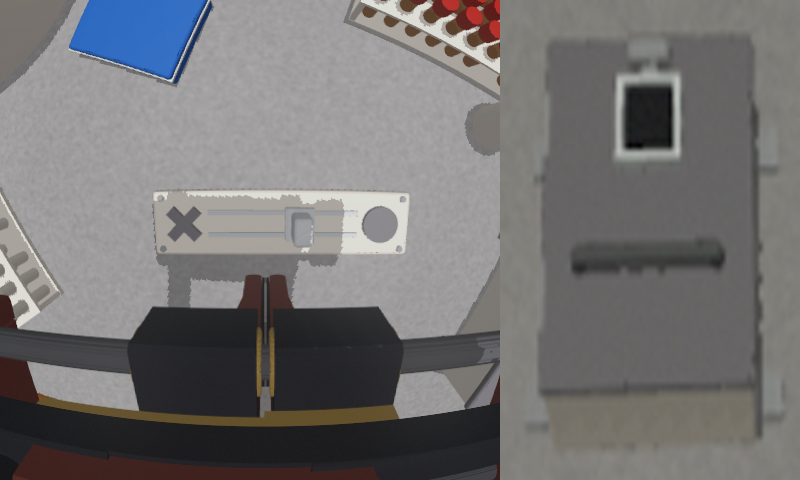

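The wrist picture shows the cross at (244,223), the marker grip at (362,233) and the disc at (440,224). In the scene crop the pad sits low in its frame, with a gap at the bolt. I descend on the cross side of the marker; the real tips are 36 mm above the TCP reading.

>>> move_arm(
  steps=[
    [[0.06,-0.24,0],0,1],
    [[0,0,0.7],0,1],
    [[0,0,0.7],0,1],
    [[0,0,0.7],0,1],
    [[0,0,0.7],0,1],
    [[0,0,0.7],0,1],
    [[0,0,0.7],0,1],
    [[0,0,0.7],0,1],
    [[0,0,0],0,1],
  ],
)

```text
t: 22.43
ee_pos: [531.2, 182.0, 18.3]
orientation: [3.097, 0.526, -0.008]
ft_force: [-0.5, 0.5, -0.9]
width: 0.3
grasp_force: 0.0
```

>>> move_arm(
  steps=[
    [[0,0,0.25],0,1],
    [[0,0,0.25],0,1],
    [[0,0,0.25],0,1],
    [[0,0,0.1],0,1],
    [[0,0,0],0,1],
    [[0,0,0],0,1],
  ],
)

```text
t: 22.93
ee_pos: [533.7, 182.4, 0.3]
orientation: [-3.097, -0.527, -0.0]
ft_force: [-0.2, 0.4, 0.3]
width: 0.6
grasp_force: 0.0
```

>>> move_arm(
  steps=[
    [[0,0.2,0],0,1],
    [[0,0.2,0],0,1],
    [[0,0.2,0],0,1],
    [[0,0.2,0],0,1],
    [[0,0.2,0],0,1],
    [[0,0.2,0],0,1],
    [[0,0,0],0,1],
  ],
)

```text
t: 23.52
ee_pos: [543.9, 153.1, 0.2]
orientation: [3.097, 0.526, 0.0]
ft_force: [-0.3, -0.2, -0.7]
width: 0.7
grasp_force: 0.0
```

>>> move_arm(
  steps=[
    [[0,0.1,0],0,1],
    [[0,0.1,0],0,1],
    [[0,0.1,0],0,1],
    [[0,0.1,0],0,1],
    [[0,0,0],0,1],
  ],
)

```text
t: 23.93
ee_pos: [547.0, 144.3, 0.0]
orientation: [3.097, 0.527, 0.0]
ft_force: [-0.7, 0.8, 0.7]
width: 0.5
grasp_force: 0.1
```

```bash
cat > m.py <<'E'
from h import *
o=ctrl.get_obs(); w=cams.get_image("wrist"); print(o["ee_pos"].round(1),o["ft_force"].round(1))
for P in((570,76.5,17),(556.7,114.3,53),(556.7,114.3,21)): print(P,wpix(w,P,o).round(0))
for n in("wrist","scene"):
  for b in cams.cut_out(n,"marker_top")[:2]: print(n,b["p"],np.round(b["rect"]))
  for b in cams.cut_out(n,"disc_sign")[:1]: print(n,"disc",b["p"],np.round(b["rect"]))
E
python3 m.py
```

```text
[547.  144.3   0. ] [-0.7  0.8  0.7]
(570, 76.5, 17) [457. 280.]
(556.7, 114.3, 53) [398. 310.]
(556.7, 114.3, 21) [387. 284.]
wrist 0.91 [359. 281.  57.  52.]
wrist disc 0.89 [455. 281.  63.  57.]
scene 0.64 [385. 258.  10.  16.]
scene 0.58 [255. 196.  14.  15.]
scene disc 0.59 [364. 272.  12.  10.]
```

>>> move_arm(
  steps=[
    [[0,0.1,0],0,1],
    [[0,0.1,0],0,1],
    [[0,0.1,0],0,1],
    [[0,0.1,0],0,1],
    [[0,0,0],0,1],
  ],
)

```text
t: 24.6
ee_pos: [550.1, 134.7, -0.0]
orientation: [3.097, 0.527, -0.0]
ft_force: [0.1, -0.1, -0.0]
width: 0.5
grasp_force: 0.2
```

```bash
python3 m.py; python3 - <<'E'
from h import *
w=cams.get_image("wrist"); cv2.imwrite("pics/w6.png",cv2.resize(w["image"][200:380,200:520,::-1],(800,450)))
E
```

```text
[550.1 134.7  -0. ] [ 0.1 -0.1 -0. ]
(570, 76.5, 17) [440. 280.]
(556.7, 114.3, 53) [375. 310.]
(556.7, 114.3, 21) [367. 284.]
wrist 0.78 [361. 281.  52.  55.]
wrist disc 0.96 [438. 281.  66.  60.]
scene 0.64 [385. 258.  10.  16.]
scene 0.58 [255. 196.  14.  15.]
scene disc 0.59 [364. 272.  12.  10.]
```

View pics/w6.png

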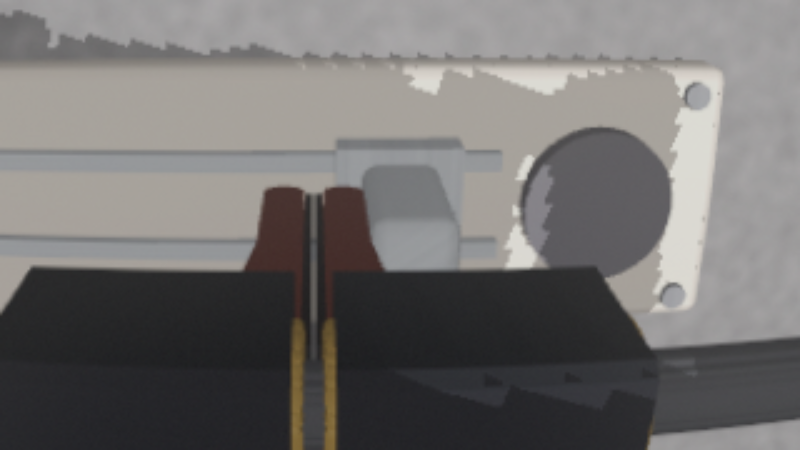

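The finger is pushing the grip and the marker has about 5–9 mm left. I push gently on to the stop.

>>> move_arm(
  steps=[
    [[0,0.08,0],0,1],
    [[0,0.08,0],0,1],
    [[0,0,0],0,1],
    [[0,0,0],0,1],
  ],
)

```text
t: 25.23
ee_pos: [551.6, 131.3, 0.1]
orientation: [3.097, 0.528, 0.0]
ft_force: [-0.5, 0.7, 0.4]
width: 0.2
grasp_force: 0.3
```

>>> move_arm(
  steps=[
    [[0,0.06,0],0,1],
    [[0,0.04,0],0,1],
    [[0,0,0],0,1],
    [[0,0,0],0,1],
  ],
)

```text
t: 25.57
ee_pos: [551.8, 130.5, 0.1]
orientation: [-3.095, -0.527, 0.001]
ft_force: [-3.4, 10.6, 1.9]
width: 0.4
grasp_force: 5.3
```

```bash
python3 m.py
```

```text
[5.518e+02 1.305e+02 1.000e-01] [-3.4 10.6  1.9]
(570, 76.5, 17) [432. 280.]
(556.7, 114.3, 53) [365. 311.]
(556.7, 114.3, 21) [358. 284.]
wrist 0.97 [359. 281.  57.  56.]
wrist disc 0.85 [429. 281.  61.  56.]
scene 0.64 [385. 258.  10.  16.]
scene 0.58 [255. 196.  14.  15.]
scene disc 0.59 [364. 272.  12.  10.]
```

Stop reached: the force jumped to 11 N and the marker pixel (359,281) matches the prediction for the stop. Backing off and lifting.

>>> move_arm(
  steps=[
    [[0,-0.3,0],0,1],
    [[0,-0.3,0],0,1],
    [[0,0,-0.5],0,1],
    [[0,0,-0.9],0,1],
    [[0,0,-0.9],0,1],
    [[0,0,-0.9],0,1],
    [[0,0,-0.9],0,1],
    [[0,0,0],0,1],
    [[0,0,0],0,1],
  ],
)

```text
t: 26.57
ee_pos: [548.4, 143.3, 104.5]
orientation: [-3.097, -0.528, -0.006]
ft_force: [-0.1, 0.0, -0.2]
width: 0.4
grasp_force: 0.0
```

```bash
python3 - <<'E'
from h import *
o=ctrl.get_obs(); w=cams.get_image("wrist"); print(o["ee_pos"].round(1),o["ft_force"].round(1))
I=lambda uv,z:(lambda r:(r[0]+r[1]*(z-r[0][2])/r[1][2]).round(1)[:2])(wray(w,uv,o))
m=cams.cut_out("wrist","marker_top")[0];d=cams.cut_out("wrist","disc_sign")[0]
print(m["p"],m["rect"],d["p"],d["rect"]); D=I(d["rect"][:2],17)
print(D,[(z,I(m["rect"][:2],z),np.linalg.norm(I(m["rect"][:2],z)-D).round(1)) for z in(20,35,45)], "pred stop px",wpix(w,(556.7,114.3,35),o))
# pad state: dark blob in scene now vs. start (same camera, fixed)
S=cams.get_image("scene")["image"].astype(int); S0=cv2.imread("pics/scene.png")[...,::-1].astype(int)
for a in(S0,S):
    k=a[228:254,266:292].max(2)<45; v,u=np.nonzero(k); print("pad dark px",k.sum(),u.mean().round(1),v.mean().round(1),u.min(),u.max(),v.min(),v.max())
E
```

```text
[548.4 143.3 104.5] [-0.1  0.  -0.2]
0.89 [363.0, 241.6, 34.3, 44.6] 0.46 [505.1, 51.2, 267.9, 102.4]
[745.7  54.6] [(20, array([553.5, 113.6]), np.float64(201.1)), (35, array([556.5, 116.3]), np.float64(199.0)), (45, array([558.6, 118.2]), np.float64(197.6))] pred stop px [365.61144058 242.27149179]
pad dark px 155 13.4 12.1 8 19 6 19
pad dark px 124 13.4 13.7 8 19 9 19
```

```bash
python3 -c "
from workcell import ctrl
print(ctrl.close_job())"
```

```text
the job is handed in; nothing more can be done
None
```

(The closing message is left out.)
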